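# Click the marker box shut

### The arm

A 6-joint arm with a two-finger parallel gripper is mounted at the origin on the work surface. World frame = base frame: x ahead of the robot, y to its left, z up, the work surface at z = 0. Lengths are in m, angles in rad, forces in N, time in s.
With the tool pointing down it reaches from about 0.3 to 0.75 m from the base axis. Payload 8.5 kg.
Tool frame: the origin (TCP) lies at the very end of the fingers, on their centre line; the grasp point (between the pads) lies 19 mm behind it; x points along the fingers, y is the direction in which the jaws open and shut, and the axes are right-handed (so a half turn about x gives the same grasp; the last joint's range is limited). The gripper opens to 85 mm and grips with 20 to 120 N. Pads are 22 mm wide; open, the fingers measure 114 mm over their backs; the gripper's body (76 mm by 85 mm) begins 54 mm behind the grasp point. The pads swing forward as they close: fully open they stand 13 mm farther back than shut.
Start: joints at [-1.425, 0.381, 1.297, -0, 1.464, -0.215], TCP at [0.194, -0.515, 0.231] pointing down, gripper open.
Joint ranges: [-3.11, 3.11], [-0.89, 2.33], [0.22, 2.48], [-1.42, 4.56], [0.17, 2.85], [-2.88, 2.88]. Speed limits (rad/s): [2.39, 2.39, 3.14, 3.14, 3.14, 3.14].

### API

Orientations are given as a rotation vector (axis times angle).
In Python, from station import ctrl gives the robot as it stands.
- The arm moves only by the tool play_rows, never from a script. Its argument "targets" is a list that holds one entry, the list of rows, each a list of 7 numbers: the turn, a rotation vector about the tool's x, y, z in rad, then the shift along the tool's x, y, z in mm, then the gripper's target within -1 to 1 (shut at 1, half-way at 0, fully open at -1). In form: [[[wx, wy, wz, tx, ty, tz, grip], ...]]. A call has 1 to 12 rows; each row is the pose to reach, as a shift and turn from the pose measured when the call began, along the tool's axes at that moment; what a row does not reach only later rows make up. A row lasts 1/12 s, in which the tool goes at most 41.7 mm and 7.16 degrees, less where a joint would pass 70% of its speed; a pose out of reach is approached as far as the arm can. A call with a gripper value outside its range is refused whole. The fingers move at their own pace and stop on an object; the grip force is fixed at half the most. Time passes only in rows, so rows that repeat a pose let the fingers close. It gives the time, the measured TCP pose, the force and the opening at its end, in the units of the state.
- ctrl.read_state(): the state, without advancing time (a new reading comes with each control period).
- ctrl.capture(name): name is "scene" or "top" or "wrist"; returns a dict with "frame" (420x560x3 uint8, red, green, blue), "fx", "fy", "cx", "cy" (pixels), "position" and "rotation" of the camera in the world. Camera axes: x right, y down, z forward; pixel columns grow to the right and rows downward; lengths in m; the calibration is good to about 2 mm. The wrist camera is an equidistant fisheye: a pixel r from the principal point sees the ray r / f radians off the axis. A picture is of the moment at which its call begins. There is no depth.
- ctrl.job_done(): hands the job in, once; it reports no verdict.
The state is a dict: "time_s": time; "joint_pos": joint angles; "joint_velocities": joint speeds; "effort": joint torques, N m; "ee_pos": TCP position; "tool_rot": TCP orientation; "wrist_force": force on the tool from outside, world axes, zero at the start; "moment": the same for the moment, N m; "grip_width": opening from 0.0 (shut) to 1.0 (fully open).
Only numpy, scipy, OpenCV 4.12 (cv2) and the standard library are available. Lean on these libraries where they do the work, as an engineer would, in place of code of your own. Each camera call takes 0.05 s, during which the arm holds its last target.

### The job

Two slide-top boxes on the desk have been left open. Slide the lid of the one that holds the markers fully home, over the little click ridge at the end of its run, and let go of it. Leave the empty box open as it is, and the pen cup standing where it is.

Things in the scene. Friction and masses are not known exactly. Their poses are not given: they have to be found in the camera images.
- marker_box_lid (a joint): Opening of the marker box's blue lid, m: 0 = home, starts 0.045 to 0.080, stop at 0.095. Lid captive in grooves of a white box fixed to the desk (150 long, 74 wide, 42 high; holds black markers with red and orange caps), overhanging its low end by the opening. Slides at 1 to 2 N; a sprung ridge from 12 mm open resists with about 6 N, crest at 6.5 mm, then the lid snaps to 0 and stays.
- marker_box_grip (a point): Middle of the yellow grip block on the marker box's lid: 14 mm thick along the slide, 40 wide, 23 high. This point is 49 mm above the desk; grip's top 61, lid's top face (145 x 64 mm) 38, box rims 42. Point's +x is level and is the way the lid closes; y across, z up. The lid's trailing end is 20 mm to -x. With the lid home this point is 54 mm to -x of the box's middle.
- empty_box_grip (a point): The same point and axes on the other box: same size and colours, but empty (bare white floor seen through its open part). Its lid also stands open 45 to 80 mm and slides as easily; it is to stay as it is, so do not bump it (15 mm of movement is too much).
- pen_cup: Loose dark round pen cup, 76 mm across, 95 mm high, with pens standing out of it to about 150 mm; origin at the centre of its underside, z up. It stands beyond the boxes, between them, and is to be left standing there.
There are look-alikes about, which are no part of the job. What is shaped like the pen_cup but pink or purple is not meant.

How it is judged:
By the outcome, as a careful person would: the job done as asked, in the order asked, and still so for the second after the job is handed in, with the robot touching nothing.
It also fails if it takes over 32 s, if anything falls off the work surface, if the arm or the gripper's body presses on something with over 40 N, if the wrist force passes 120 N, or if a joint passes its speed limit or range.

## Working session

There is one attempt and no reset: what is moved stays moved. The work goes in short steps, Python scripts to look and compute and a tool call to move; the robot and the scene stay as the last step left them, time stands still between calls to the robot, and variables do not carry over. Pictures are saved under pics/ and viewed, and the job is handed in when it is done.

Besides the shell and the picture viewer there is one more tool, called after "Call:" as name(argument=value, ...) on one line, values as JSON. play_rows: Moves the arm, as the interface text tells. Its arguments: {"type":"object","properties":{"targets":{"type":"array","items":{"type":"array","items":{"type":"array","items":{"type":"number"}}}}},"required":["targets"]}

```bash
mkdir -p pics; cat > h.py <<'E'
import numpy as np, cv2, pickle
from station import ctrl
def cap(n,tag):
    c=ctrl.capture(n); cv2.imwrite(f'pics/{tag}.png',cv2.cvtColor(c['frame'],cv2.COLOR_RGB2BGR)); pickle.dump(c,open(f'pics/{tag}.pkl','wb')); return c
def load(tag): return pickle.load(open(f'pics/{tag}.pkl','rb'))
def ray(c,u,v):
    d=np.array([(u-c['cx'])/c['fx'],(v-c['cy'])/c['fy'],1.0]); return np.array(c['rotation'])@d
def onz(c,u,v,z):
    p=np.array(c['position']); d=ray(c,u,v); return p+d*(z-p[2])/d[2]
E
python3 - <<'E'
from h import *
for n in('scene','top','wrist'):
    c=cap(n,n+'0'); print(n,c['fx'],c['cx'],c['cy'],c['position'],c['rotation'])
print(ctrl.read_state())
E
```

```text
scene 384.6343168528064 281.0868978343352 211.43815475688106 [1.14512414 0.02617736 0.59667337] [-1.72438016 -1.80356031  0.74586771]
top 471.0874976918618 285.3663386251392 201.85969629750187 [4.87555978e-01 8.19760796e-04 9.48309724e-01] [-2.14357965  2.13632332 -0.19822095]
wrist 325.19226210127806 282.0181842912417 208.70953155937997 [ 0.26299998 -0.48916848  0.37316197] [ 2.38076259 -1.64749837 -0.24291797]
{'time_s': 0.15, 'joint_pos': array([-1.42527040e+00,  3.81100945e-01,  1.29803520e+00,  2.47888290e-06,
        1.46364355e+00, -2.15287120e-01]), 'joint_velocities': array([-0.00179394, -0.00194625, -0.00315448, -0.00039089, -0.00034227,
       -0.00027916]), 'effort': array([ 3.69615518e-03, -4.48622596e+01, -2.31345338e+01, -9.48547540e-05,
        3.76175492e-03, -9.33997285e-06]), 'ee_pos': array([ 0.19414078, -0.51435475,  0.23083891]), 'tool_rot': array([ 2.02528626,  0.37060355, -2.02519597]), 'wrist_force': array([ 0.80469385, -0.5473678 , -1.04394999]), 'moment': array([ 0.0008493 , -0.01040353,  0.02429052]), 'grip_width': 0.9986035700416879}
```

View pics/scene0.png

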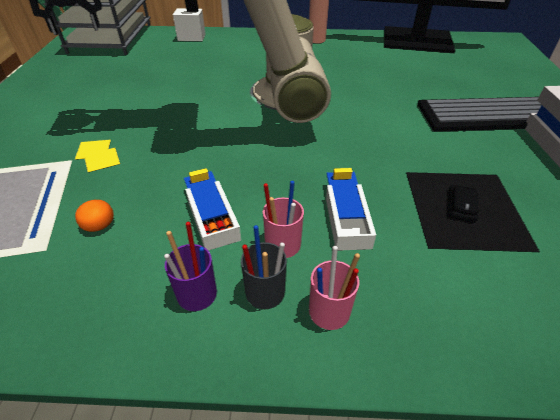

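View pics/top0.png

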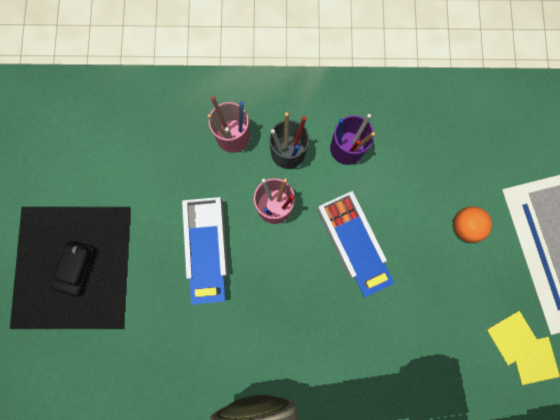

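```bash
sed -i "s/np.array(c\['rotation'\])@d/cv2.Rodrigues(np.array(c['rotation'],float))[0]@d/" h.py
python3 - <<'E'
from h import *
c=load('top0'); f=c['frame']; hsv=cv2.cvtColor(f,cv2.COLOR_RGB2HSV)
def blobs(lo,hi,name,z,amin=100):
    m=cv2.inRange(hsv,lo,hi)
    for k in cv2.findContours(m,cv2.RETR_EXTERNAL,cv2.CHAIN_APPROX_NONE)[0]:
        if cv2.contourArea(k)<amin: continue
        r=cv2.minAreaRect(k); b=cv2.boxPoints(r)
        W=np.array([onz(c,*p,z)[:2] for p in b]); print(name,np.round(r[0],1),'ctr',onz(c,*r[0],z).round(4),'sides',np.linalg.norm(W-np.roll(W,-1,0),axis=1).round(4)[:2], 'corners',W.round(4).tolist())
blobs((22,150,120),(35,255,255),'yellow',.061)
blobs((105,150,80),(130,255,255),'blue',.038,500)
crop=f[170:310,300:420]; crop2=f[170:310,165:285]
cv2.imwrite('pics/crop.png',cv2.cvtColor(cv2.resize(np.hstack([crop2,crop]),None,fx=3.3,fy=3.3,interpolation=cv2.INTER_CUBIC),cv2.COLOR_RGB2BGR))
m=cv2.inRange(hsv,(0,0,140),(180,70,255))
for k in cv2.findContours(m,cv2.RETR_EXTERNAL,cv2.CHAIN_APPROX_NONE)[0]:
    if cv2.contourArea(k)>150: print('white',cv2.boundingRect(k))
s=load('scene0');hs=cv2.cvtColor(s['frame'],cv2.COLOR_RGB2HSV);m=cv2.inRange(hs,(22,150,120),(35,255,255))
for k in cv2.findContours(m,cv2.RETR_EXTERNAL,cv2.CHAIN_APPROX_NONE)[0]:
    if cv2.contourArea(k)>30:
        r=cv2.minAreaRect(k);print('scene y',r,onz(s,*r[0],.055))
E
```

```text
yellow [527.1 349.8] ctr [ 0.367  -0.4552  0.061 ] sides [0.0916 0.1305] corners [[0.4025, -0.3841], [0.4471, -0.4642], [0.3319, -0.5256], [0.2894, -0.4466]]
blue [205.6 264.8] ctr [0.5204 0.1392 0.038 ] sides [0.0653 0.1431] corners [[0.5903, 0.1785], [0.5947, 0.1133], [0.4521, 0.1008], [0.4481, 0.1643]]
blue [362.2 256.4] ctr [ 0.5373 -0.1614  0.038 ] sides [0.0653 0.1432] corners [[0.5878, -0.1012], [0.6171, -0.1596], [0.4877, -0.2207], [0.4598, -0.1633]]
white (181, 197, 45, 82)
white (318, 190, 69, 88)
white (502, 174, 58, 161)
white (0, 0, 560, 85)
scene y ((342.5, 173.0), (10.0, 17.0), 90.0) [0.47655676 0.13388641 0.055     ]
scene y ((198.79415893554688, 175.17648315429688), (10.914102554321289, 18.432706832885742), 75.96376037597656) [ 0.49878131 -0.18249491  0.055     ]
scene y ((95.47429656982422, 154.04368591308594), (30.581527709960938, 41.62385940551758), 75.46554565429688) [ 0.43333656 -0.438885    0.055     ]
```

View pics/crop.png

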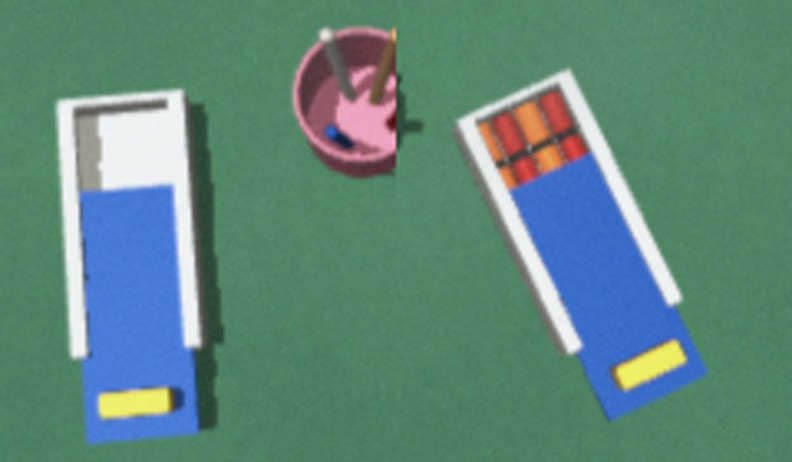

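```bash
cat >> h.py <<'E'
from scipy.spatial.transform import Rotation as R
def grips(c,z=.061):
    hs=cv2.cvtColor(c['frame'],cv2.COLOR_RGB2HSV);m=cv2.inRange(hs,(22,150,120),(35,255,255));o=[]
    for k in cv2.findContours(m,cv2.RETR_EXTERNAL,cv2.CHAIN_APPROX_NONE)[0]:
        if 20<cv2.contourArea(k)<600:
            r=cv2.minAreaRect(k);o.append((r,onz(c,*r[0],z),np.array([onz(c,*p,z)[:2] for p in cv2.boxPoints(r)])))
    return o
E
python3 - <<'E'
from h import *
c=load('top0'); s=load('scene0')
for r,p,w in grips(c):
    print(r,p.round(4),w.round(4).tolist())
from itertools import product
for a,b in product(grips(c),grips(s)):
    d1=ray(c,*a[0][0]);d2=ray(s,*b[0][0]);p1=np.array(c['position']);p2=np.array(s['position'])
    t=np.linalg.lstsq(np.c_[d1,-d2],p2-p1,rcond=None)[0];q1=p1+t[0]*d1;q2=p2+t[1]*d2;print('tri',(q1+q2).round(4)/2,'gap',np.linalg.norm(q1-q2).round(4))
# box rim of marker box
hsv=cv2.cvtColor(c['frame'],cv2.COLOR_RGB2HSV);m=cv2.inRange(hsv,(0,0,140),(180,70,255))
for k in cv2.findContours(m,cv2.RETR_EXTERNAL,cv2.CHAIN_APPROX_NONE)[0]:
    if 300<cv2.boundingRect(k)[0]<330:
        r=cv2.minAreaRect(k);W=np.array([onz(c,*p,.042)[:2] for p in cv2.boxPoints(r)]);print('box',onz(c,*r[0],.042).round(4),W.round(4).tolist(),np.linalg.norm(W-np.roll(W,-1,0),axis=1))
st=ctrl.read_state();M=R.from_rotvec(st['tool_rot']);print(M.as_matrix().round(3))
E
```

```text
box [ 0.5816 -0.1419  0.042 ] [[0.6346, -0.0741], [0.6694, -0.1443], [0.5295, -0.2086], [0.4965, -0.1396]] [0.07837682 0.15395615 0.0764513  0.15278569]
box [ 0.9022 -0.0814  0.042 ] [[0.9022, -0.0814], [0.9022, -0.0814], [0.9022, -0.0814], [0.9022, -0.0814]] [0. 0. 0. 0.]
[[-0.     0.353 -0.936]
 [ 0.001 -0.936 -0.353]
 [-1.    -0.001 -0.   ]]
```

```bash
sed -i 's/(22,150,120),(35/(18,130,100),(38/' h.py
python3 - <<'E'
from h import *
c=load('top0'); s=load('scene0')
print(c['frame'][281,377],cv2.cvtColor(c['frame'],cv2.COLOR_RGB2HSV)[281,377])
for r,p,w in grips(c):
    print(r,p.round(4),np.linalg.norm(w-np.roll(w,-1,0),axis=1)[:2].round(4))
for b in grips(s): print('s',b[0])
from itertools import product
for a,b in product(grips(c),grips(s)):
    d1=ray(c,*a[0][0]);d2=ray(s,*b[0][0]);p1=np.array(c['position']);p2=np.array(s['position'])
    t=np.linalg.lstsq(np.c_[d1,-d2],p2-p1,rcond=None)[0];q1=p1+t[0]*d1;q2=p2+t[1]*d2;print('tri',(q1+q2).round(4)/2,'gap',np.linalg.norm(q1-q2).round(4))
E
```

```text
[237 238  99] [ 30 149 238]
((205.94509887695312, 291.5061340332031), (6.29459810256958, 20.540266036987305), 83.6598129272461) [0.4707 0.1335 0.061 ] [0.0377 0.0115]
((375.9000244140625, 280.300048828125), (6.7082037925720215, 21.0190372467041), 63.43495178222656) [ 0.4918 -0.1818  0.061 ] [0.0397 0.0122]
s ((342.5, 173.0), (10.0, 17.0), 90.0)
s ((198.7647247314453, 175.058837890625), (11.156637191772461, 18.432706832885742), 75.96376037597656)
tri [0.4705 0.135  0.0501] gap 0.0003
tri [ 0.53385 -0.01775  0.1569 ] gap 0.297
tri [ 0.53555 -0.0186   0.16645] gap 0.2911
tri [ 0.4919  -0.18445  0.04955] gap 0.0005
```

Call:
play_rows(targets=[[[-0.01, 0, 0, 5, -17, -30, 1], [-0.02, 0, 0, 15, -34, -60, 1], [-0.03, 0, 0, 25, -51, -90, 1], [-0.04, 0, 0, 35, -68, -120, 1], [-0.05, 0, 0, 45, -85, -150, 1], [-0.06, 0, 0, 60, -107, -190, 1], [-0.07, 0, 0, 75, -130, -230, 1], [-0.08, 0, 0, 90, -153, -270, 1], [-0.08, 0, 0, 100, -175, -310, 1], [-0.08, 0, 0, 110, -202, -357, 1], [-0.08, 0, 0, 110, -202, -357, 1], [-0.08, 0, 0, 110, -202, -357, 1]]])

```text
time_s: 1.15
ee_pos: [0.4589, -0.1941, 0.1197]
tool_rot: [1.975, 0.453, -1.976]
wrist_force: [-1.2, 0.9, -1.3]
grip_width: 0.0
```

```bash
cat > rel.py <<'E'
from h import *
st=ctrl.read_state();M=R.from_rotvec(st['tool_rot']).as_matrix();p=st['ee_pos'];g=np.array([.4918,-.1828,.049]);d=np.array([.904,.427,0])
print(st['time_s'],p.round(4),M.round(3).tolist(),'F',st['wrist_force'].round(2),'w',st['grip_width'])
print('yaw -z',np.degrees(np.arctan2(-M[1,2],-M[0,2])),'along d rel grip0',(p-g)@d,'lateral',(p-g)@np.array([-.427,.904,0]),'grip-TCP in tool mm',(M.T@(g-p)*1000).round(1))
E
python3 rel.py
```

```text
1.15 [ 0.4589 -0.1941  0.1197] [[-0.002, 0.432, -0.902], [0.004, -0.902, -0.432], [-1.0, -0.004, -0.0]] F [-1.22  0.94 -1.28] w 0.0002754948144258895
yaw -z 25.576254063023697 along d rel grip0 -0.03455917697288498 lateral 0.0037968700295001284 grip-TCP in tool mm [ 70.7   4.3 -34.5]
```

Call:
play_rows(targets=[[[0, 0, 0, 20, 4, 3, 1], [0, 0, 0, 40, 4, 3, 1], [0, 0, 0, 55, 4, 3, 1], [0, 0, 0, 66, 4, 3, 1], [0, 0, 0, 72, 4, 3, 1], [0, 0, 0, 72, 4, 3, 1], [0, 0, 0, 72, 4, 3, 1]]])

```text
time_s: 1.73
ee_pos: [0.4579, -0.199, 0.0479]
tool_rot: [1.975, 0.452, -1.976]
wrist_force: [0.5, -1.2, -0.2]
grip_width: 0.002
```

```bash
python3 rel.py; python3 - <<'E'
from h import *
cap('scene','s1');c=cap('top','t1')
f=load('s1')['frame'][120:260,140:300];g=c['frame'][180:330,290:460]
cv2.imwrite('pics/z1.png',cv2.cvtColor(np.hstack([cv2.resize(f,(400,350)),cv2.resize(g,(400,350))]),cv2.COLOR_RGB2BGR))
E
```

```text
1.7333 [ 0.4579 -0.199   0.0479] [[-0.002, 0.432, -0.902], [0.004, -0.902, -0.432], [-1.0, -0.004, -0.0]] F [ 0.54 -1.22 -0.25] w 0.0017368020162610394
yaw -z 25.567486618073985 along d rel grip0 -0.037553875006501376 lateral -0.00013895901067337922 grip-TCP in tool mm [ -1.1   0.  -37.6]
```

View pics/z1.png

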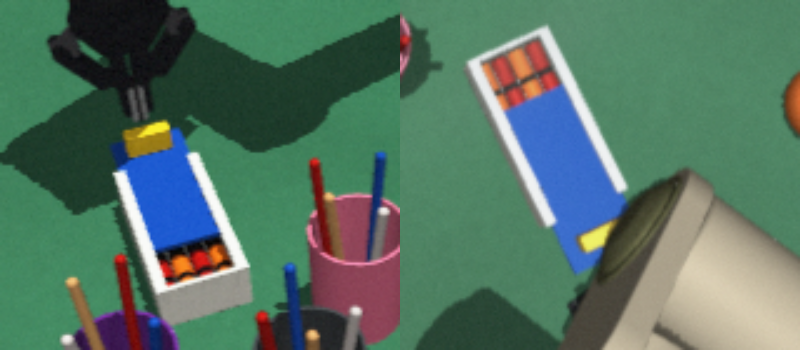

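Call:
play_rows(targets=[[[0, 0, 0, 0, 0, -8, 1], [0, 0, 0, 0, 0, -15, 1], [0, 0, 0, 0, 0, -20, 1], [0, 0, 0, 0, 0, -25, 1], [0, 0, 0, 0, 0, -30, 1], [0, 0, 0, 0, 0, -35, 1], [0, 0, 0, 0, 0, -40, 1], [0, 0, 0, 0, 0, -44, 1], [0, 0, 0, 0, 0, -48, 1], [0, 0, 0, 0, 0, -48, 1]]])

```text
time_s: 2.67
ee_pos: [0.5021, -0.178, 0.0484]
tool_rot: [1.975, 0.452, -1.974]
wrist_force: [0.5, 0.0, 0.3]
grip_width: 0.001
```

```bash
cat > look.py <<'E'
import sys
from h import *
t=sys.argv[1]
s=cap('scene','s'+t);c=cap('top','t'+t)
f=s['frame'][120:260,140:300];g=c['frame'][180:330,290:460]
cv2.imwrite(f'pics/z{t}.png',cv2.cvtColor(np.hstack([cv2.resize(f,(400,350)),cv2.resize(g,(400,350))]),cv2.COLOR_RGB2BGR))
d=np.array([.904,.427,0])
for n,q in(('top',c),('scene',s)):
    for r,p,w in grips(q,.061 if n=='top' else .0496): print(n,np.round(r[0],1),p.round(4),'opening',1000*((np.array([.5325,-.165,0])-p)@d).round(4))
E
python3 rel.py; python3 look.py 2
```

```text
2.6667 [ 0.5021 -0.178   0.0484] [[-0.0, 0.432, -0.902], [0.003, -0.902, -0.432], [-1.0, -0.003, -0.001]] F [0.53 0.02 0.29] w 0.0013271688272386054
yaw -z 25.595003585763244 along d rel grip0 0.011312996718451625 lateral -7.496464844326003e-05 grip-TCP in tool mm [-0.6 -0.1 11.3]
top [206.  291.6] [0.4706 0.1335 0.061 ] opening -71.5
scene [202.2 182.9] [ 0.5181 -0.172   0.0496] opening 16.0
scene [342.5 173. ] [0.4699 0.135  0.0496] opening -71.5
```

View pics/z2.png

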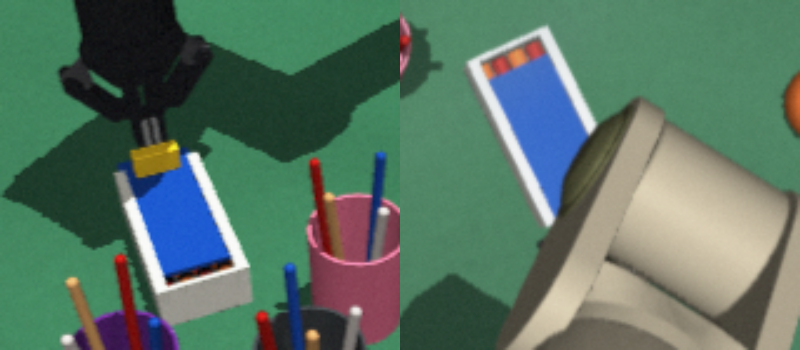

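Call:
play_rows(targets=[[[0, 0, 0, 0, 0, -3, 1], [0, 0, 0, 0, 0, -6, 1], [0, 0, 0, 0, 0, -9, 1], [0, 0, 0, 0, 0, -12, 1], [0, 0, 0, 0, 0, -14, 1], [0, 0, 0, 0, 0, -15, 1], [0, 0, 0, 0, 0, -16, 1], [0, 0, 0, 0, 0, -16, 1]]])

```text
time_s: 3.43
ee_pos: [0.5161, -0.1711, 0.0483]
tool_rot: [1.975, 0.452, -1.975]
wrist_force: [0.2, 0.4, -0.1]
grip_width: -0.0
```

```bash
python3 rel.py; python3 look.py 3
```

```text
3.4333 [ 0.5161 -0.1711  0.0483] [[-0.0, 0.432, -0.902], [0.003, -0.902, -0.432], [-1.0, -0.003, -0.001]] F [ 0.17  0.4  -0.1 ] w -0.00046329982706884795
yaw -z 25.5907162408657 along d rel grip0 0.026999499543920485 lateral 0.000214276719813257 grip-TCP in tool mm [-0.8  0.1 27. ]
top [206.  291.6] [0.4706 0.1335 0.061 ] opening -71.5
scene [203.8 187.6] [ 0.533  -0.1658  0.0496] opening -0.1
scene [342.5 173. ] [0.4699 0.135  0.0496] opening -71.5
```

View pics/z3.png

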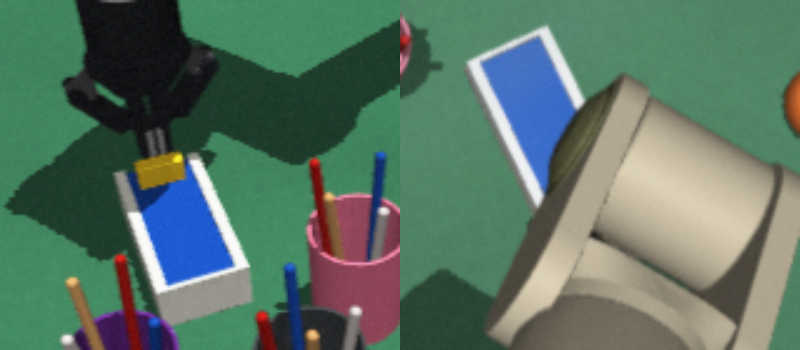

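Call:
play_rows(targets=[[[0, 0, 0, 0, 0, -1, 1], [0, 0, 0, 0, 0, -2, 1], [0, 0, 0, 0, 0, -2.5, 1], [0, 0, 0, 0, 0, -2.5, 1]]])

```text
time_s: 3.87
ee_pos: [0.517, -0.1706, 0.0482]
tool_rot: [1.972, 0.452, -1.978]
wrist_force: [-7.4, -4.2, 2.9]
grip_width: -0.003
```

```bash
python3 rel.py
```

```text
3.8667 [ 0.517  -0.1706  0.0482] [[-0.004, 0.432, -0.902], [0.003, -0.902, -0.432], [-1.0, -0.004, 0.002]] F [-7.44 -4.16  2.88] w -0.0034099301667939036
yaw -z 25.600115094151796 along d rel grip0 0.02802649525471889 lateral 0.00028808646090607275 grip-TCP in tool mm [-0.7  0.1 28. ]
```

Call:
play_rows(targets=[[[0, 0, 0, 0, 0, 6, 1], [0, 0, 0, 0, 0, 16, 1], [0, 0, 0, 0, 0, 28, 1], [0, 0, 0, -15, 0, 36, 1], [0, 0, 0, -45, 0, 50, 1], [0, 0, 0, -75, 10, 70, 1], [0, 0, 0, -105, 30, 95, 1], [0, 0, 0, -120, 55, 120, 1], [0, 0, 0, -120, 80, 145, 1], [0, 0, 0, -120, 110, 165, 1], [0, 0, 0, -120, 130, 175, 1], [0, 0, 0, -120, 130, 175, 1]]])

```text
time_s: 4.87
ee_pos: [0.4141, -0.3679, 0.1678]
tool_rot: [1.975, 0.447, -1.98]
wrist_force: [-0.6, 0.5, 0.4]
grip_width: 0.002
```

```bash
python3 rel.py; python3 look.py 4
```

```text
4.8667 [ 0.4141 -0.3679  0.1678] [[-0.003, 0.428, -0.904], [0.001, -0.904, -0.428], [-1.0, -0.003, 0.002]] F [-0.56  0.47  0.38] w 0.0021900156440209733
yaw -z 25.344896427270182 along d rel grip0 -0.14925939123398613 lateral -0.13419531157287307 grip-TCP in tool mm [ 118.8 -133.8 -149.7]
top [505.7 325. ] [ 0.411  -0.4192  0.061 ] opening 218.4
top [206.  291.6] [0.4706 0.1335 0.061 ] opening -71.5
top [365.2 258.4] [ 0.5323 -0.1629  0.061 ] opening -0.7
scene [203.8 187.6] [ 0.533  -0.1658  0.0496] opening -0.1
scene [342.5 173. ] [0.4699 0.135  0.0496] opening -71.5
```

View pics/z4.png

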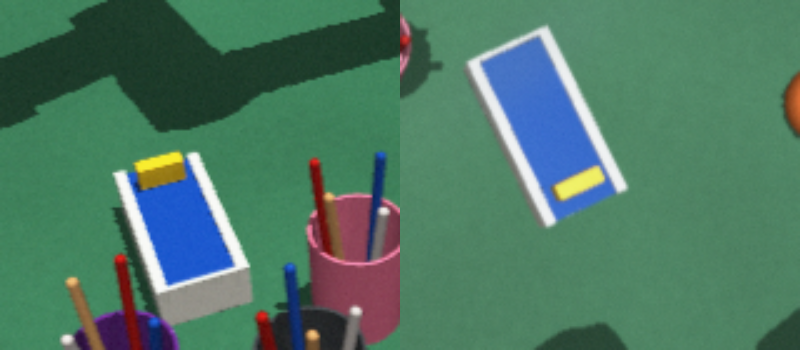

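View pics/t4.png

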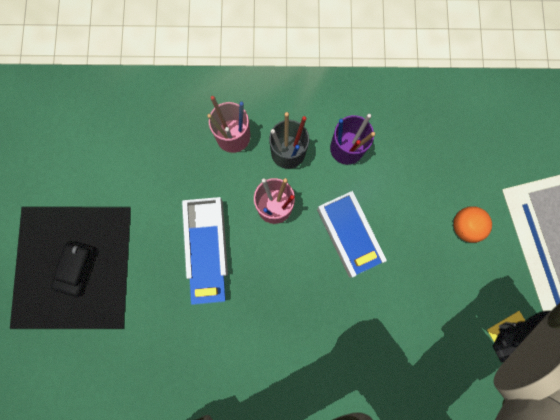

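The lid at top px (365,258) is flush with the box's low end. The empty box grip is still at px (206,291) and the dark cup at (289,145). The arm is clear.

```bash
python3 -c "
from station import ctrl
print(ctrl.job_done())"
```

```text
the job is handed in; nothing more can be done
None
```

The marker box's lid is fully home and released. I pushed its grip with the shut fingers about 45 mm, over the click ridge, until it met the end stop, then backed the arm clear and handed in at about 5 s.

- **Lid home:** after the arm backed off, the opening measured -0.7 mm in the top view and -0.1 mm in the scene view. The lid is flush with the box end. A gentle extra push met about 9 N, more than the ridge's 6 N, and the tool moved only about 1 mm.
- **Left alone:** the empty box's grip did not move in either view. In the final top view the dark pen cup stands where it was.
- **Arm clear:** the wrist force read under 1 N with the arm away.

No check failed or disagreed beyond about 1 mm. `job_done()` gave no verdict.

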